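# Prop the mouthpiece case open

## Task

Prop the wooden mouthpiece case open: first swing the lid right back until it leans on its stop, then swing the steel prop rod up out of its clip, past upright, until it leans on its own stop. Then bring the lid gently forward and down, never letting it drop, until the rod's cross-pin is home in the red slot under the lid's ear and the lid rests on the rod, and let go. Leave the tools and pots around it where they are.

Things in the scene. Friction and masses are not known exactly. Their poses are not given: they have to be found in the camera images.
- case: Dark wooden mouthpiece case standing fixed on the bench, 170 (its x) x 150 (its y) x 90 mm high, open on top under a hinged lid. Origin: centre of its underside, z up. The handle side is its -x, the hinge its +x edge, and the prop rod is on the outside of its -y wall. The case stands turned so that its own -y side looks roughly away from the robot (yaw about 90 degrees, give or take 17).
- lid (a joint): Lid angle in rad: 0 shut, grows as the handle side rises about the hinge. Upright at 1.57; it leans back against its stop at 1.75 and rests there by its own weight. Short of upright it falls shut unless held. About 0.35 kg (varies by some 25 %), nearly free hinge. It stands at 1.05 when propped on the rod.
- lid_hinge (a point): Middle of the lid's hinge line, at case x +85, y 0, z 90 mm; the hinge line runs along the case's y. The lid is a wooden plate 172 x 154 x 8 mm, underside level with the hinge line.
- lid_handle (a point): Middle of the lid's brass handle bar: round, 10 mm thick, parallel to the hinge, 217 mm from the hinge line (and 4 mm above the plane of the lid's underside), 45 mm beyond the lid's front edge, carried by two 8 mm arms with 92 mm free between them. With the lid shut it lies at case x -132, z 94 mm. The bar may turn between gripper pads as the lid swings.
- lid_slot (a point): Where the rod's cross-pin sits when it is home in the slot. The red slot is on the underside of a red ear that sticks out 28 mm beyond the lid's side at the case's -y; two red cheeks hang from the ear, the one farther from the hinge 18 mm deep, the other 10 mm, with 22 mm between them. The point is 80 mm from the hinge line, 5 mm below the ear's underside and 5 mm from the far cheek, case y -89.
- rod_pivot (a point): Pivot of the prop rod on the case's outer -y wall, at case x +25, y -89, z 30 mm; its axis runs along the case's y.
- rod (a joint): Prop rod angle in rad: 0 in its black clip, where it slopes up towards the handle side at 0.5 rad above level; grows as it swings up and towards the hinge. Upright at 1.07; past that it leans by itself against its stop at 1.24; short of upright it falls back into its clip. The clip is open on top: nothing to unlatch. 60 g, nearly free pivot. With the lid resting on it the rod stands at about 1.20.
- rod_pin (a point): Centre of the cross-pin where it crosses the top end of the steel prop rod (8 mm thick), 128 mm from the pivot; in the clip it is at case x -87, y -89, z 91 mm. The pin is 10 mm thick and parallel to the hinge; it sticks out 60 mm beyond this point away from the case, its outer part yellow and 13 mm thick to look at. Pushed level towards the hinge side on that outer part (25 to 60 mm out from this point), the rod swings up.
- needle_file: slim needle file, red handle, 180 mm long, lying on the bench; a bystander. Origin: centre of its underside.
- flat_file: flat steel file with a yellow handle, 200 mm long, lying; a bystander. Origin: centre of its underside.
- sanding_block: pale wooden block 70 x 40 x 30 mm; a bystander. Origin: centre of its underside.
- ligature: small brass ring, 33 mm across, 22 mm high; a bystander. Origin: centre of its underside.
- oil_bottle: amber bottle, 42 mm across, 100 mm high; a bystander. Origin: centre of its underside.
- marker_cup: grey cup with pens, 72 mm across, 125 mm high with the pens; a bystander. Origin: centre of its underside.
- peg_block: black block 55 x 55 x 22 mm with one brass mouthpiece upright on it, 114 mm high in all; a bystander. Origin: centre of its underside.

How it is judged:
By the outcome, as a careful person would: the job done as asked, in the order asked, and still so for the second after the job is handed in, with the robot touching nothing.
It also fails if it takes over 72 s, if anything falls off the work surface, if the arm or the gripper's body presses on something with over 40 N, if the wrist force passes 120 N, or if a joint passes its speed limit or range.

## Robot

A 6-joint arm with a two-finger parallel gripper is mounted at the origin on the work surface. World frame = base frame: x ahead of the robot, y to its left, z up, the work surface at z = 0. Lengths are in m, angles in degrees, forces in N, time in s.
With the tool pointing down it reaches from about 0.35 to 0.875 m from the base axis. Payload 4.2 kg.
Tool frame: the origin (TCP) lies at the very end of the fingers, on their centre line; the grasp point (between the pads) lies 19 mm behind it (tcp_to_grasp is the z of the grasp point in the tool frame, in m); z points along the fingers, y is the direction in which the jaws open and shut (so a half turn about z gives the same grasp; the last joint's range is limited). The gripper opens to 87 mm and grips with 3 to 60 N. Pads are 19 mm wide; open, the fingers measure 117 mm over their backs; the gripper's body (75 mm by 190 mm) begins 51 mm behind the grasp point.
Start: joints at [-51.36, 22.042, 0.453, 0, -68.411, -14.817], TCP at [0.252, -0.572, 0.223] pointing down, gripper open.
Joint ranges: [-179.83, 179.83], [-69.29, 118.12], [-61.27, 80.66], [-181.25, 117.63], [-171.15, -9.14], [-177.46, 177.46]. Speed limits (degrees/s): [159.86, 159.86, 180, 180, 180, 180].

## Interface

Orientations are given as a 3x3 rotation matrix whose columns are the frame's x, y, z axes.
In Python, from station import sense, capture, camera_params, finish_job, tcp_to_grasp gives the robot as it stands.
- The arm moves only by the shell command python3 -m inch 'ROWS'. ROWS is JSON, a list of rows, each an object of numbers: "jaw": the closure in counts, from 0 (fully open) to 255 (shut); "x", "y", "z": the shift along the world's x, y, z normalised to -1 to 1, where 1 is 0.06 m; "ax", "ay", "az": the turn, a rotation vector about the world's x, y, z normalised to -1 to 1, where 1 is 10 degrees. A call has 1 to 12 rows; each row shifts and turns the pose as measured when the row begins; what a row does not reach is not made up. A row lasts 1/8 s, in which the tool goes at most 62.5 mm and 10.7 degrees, less where a joint would pass 70% of its speed; a pose out of reach is approached as far as the arm can. A call with a number of a shift or a turn outside -1 to 1 is refused whole. A call with a gripper value outside its range is refused whole. The fingers move at their own pace and stop on an object; the grip force is fixed at half the most. Time passes only in rows, so rows that do not move let the fingers close. It gives the time, the measured TCP pose, the force and the opening at its end, in the units of the state.
- sense(): the state, without advancing time (a new reading comes with each control period).
- capture(name): name is "side" or "top"; returns the picture (480x640x3 uint8, red, green, blue); there is no depth.
- camera_params(name): a dict with "vfov" (degrees; the focal length in pixels is half the picture's height over the tangent of half this angle, whatever the lens; pixels are square), "cx", "cy" (the principal point, pixels), "R" (3x3) and "t" (3): a world point X has camera coordinates R X + t. Camera axes: x right, y down, z forward; pixel columns grow to the right and rows downward; lengths in m; the calibration is good to about 2 mm. A picture is of the moment at which its call begins. camera_params takes no time and is no camera call.
- finish_job(): hands the job in, once; it reports no verdict.
The state is a dict: "time_s": time; "joints": joint angles; "joint_velocities": joint speeds; "effort": joint torques, N m; "tcp_pos": TCP position; "ee_rot": TCP orientation; "wrist_force": force on the tool from outside, world axes, zero at the start; "moment": the same for the moment, N m; "gripper_width": opening from 0.0 (shut) to 1.0 (fully open).
Only numpy, scipy, OpenCV 4.12 (cv2) and the standard library are available. Lean on these libraries where they do the work, as an engineer would, in place of code of your own. Each camera call takes 0.05 s, during which the arm holds its last target.

## Working session

There is one attempt and no reset: what is moved stays moved. The work goes in short steps, Python scripts to look and compute and a shell command to move; the robot and the scene stay as the last step left them, time stands still between calls to the robot, and variables do not carry over. Pictures are saved under pics/ and viewed, and the job is handed in when it is done.

```bash
ls; mkdir -p pics; python3 - <<'E'
from station import *
import cv2
print(sense()); print(tcp_to_grasp)
for n in("side","top"):
    print(n,camera_params(n)); cv2.imwrite(f"pics/{n}0.png",capture(n)[:,:,::-1])
E
```

```text
pics
{'time_s': 0.0, 'joints': array([-5.13571041e+01,  2.20931829e+01,  3.80278548e-01, -2.86765775e-02,
       -6.84100900e+01, -1.48164020e+01]), 'joint_velocities': array([ 0.08768918,  0.08537278, -0.05557607,  0.05337045, -0.02876725,
       -0.13361509]), 'effort': array([-1.47297487e-03, -3.90662634e+01,  1.87397736e+01,  4.21961278e+00,
        1.08628225e-02, -2.23006564e-04]), 'tcp_pos': array([ 0.25225859, -0.57118494,  0.2214383 ]), 'ee_rot': array([[-9.14847503e-01, -4.03798330e-01, -9.76991066e-04],
       [-4.03799500e-01,  9.14845393e-01,  1.96723451e-03],
       [ 9.94297651e-05,  2.19422809e-03, -9.99997588e-01]]), 'wrist_force': array([-0.07682041, -0.11763946,  0.66608663]), 'moment': array([ 0.02196145, -0.04450017, -0.00105388]), 'gripper_width': 1.003333648504953}
-0.0187
side {'vfov': 44.49675114837671, 'cx': 315.2006633718893, 'cy': 233.68252649094384, 'R': array([[ 0.99986778, -0.01580141, -0.00383894],
       [-0.01216285, -0.57004108, -0.82152616],
       [ 0.01079292,  0.82146423, -0.5701579 ]]), 't': array([-0.57072541,  0.10285257,  0.99453216])}
top {'vfov': 52.51276504888396, 'cx': 324.9428410058859, 'cy': 237.59276036047302, 'R': array([[-0.00930419, -0.99989794, -0.01084188],
       [-0.99688394,  0.01012439, -0.07822978],
       [ 0.07833156,  0.01008023, -0.9968764 ]]), 't': array([0.03469307, 0.59526302, 0.87205831])}
```

View pics/side0.png

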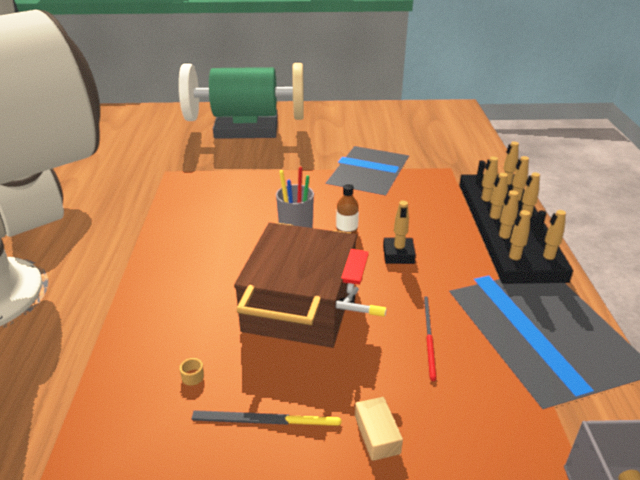

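View pics/top0.png

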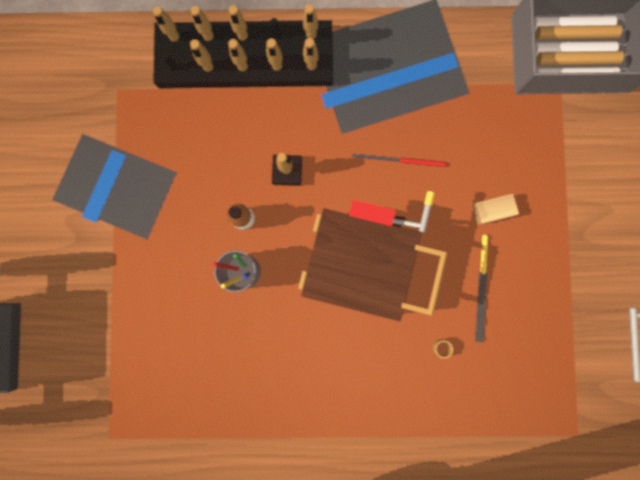

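```bash
python3 - <<'E'
import cv2
t=cv2.imread("pics/top0.png")[170:340,280:460]; cv2.imwrite("pics/tz.png",cv2.resize(t,None,fx=4,fy=3.5294*1.0,interpolation=2) if 0 else cv2.resize(t,(720,600*0+680))[:600] if 0 else cv2.resize(t,None,fx=3.5,fy=3.5,interpolation=2))
t=cv2.imread("pics/side0.png")[215:355,220:400]; cv2.imwrite("pics/sz.png",cv2.resize(t,None,fx=4,fy=4,interpolation=2))
E
```

```text
(no output)
```

View pics/tz.png

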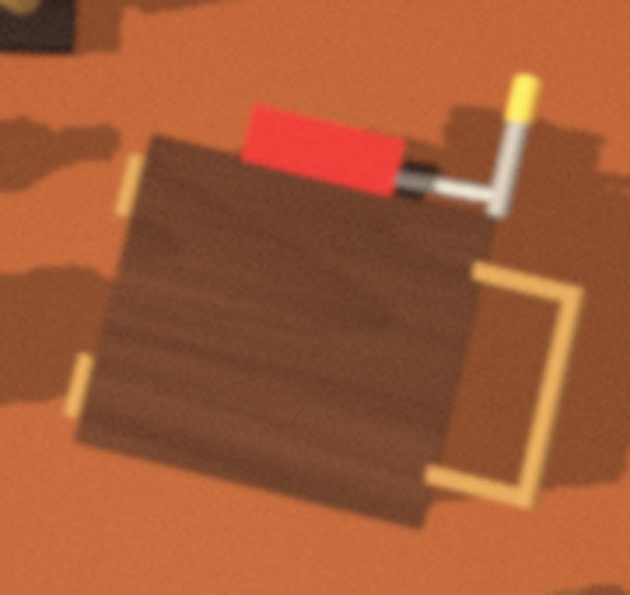

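View pics/sz.png

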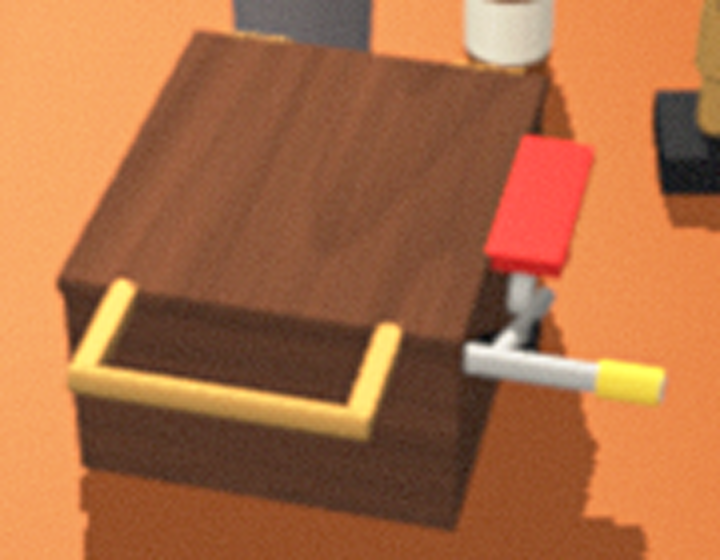

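```bash
cat > h.py <<'E'
import numpy as np
from station import *
def ray(n,u,v):
    c=camera_params(n); f=240/np.tan(np.radians(c["vfov"]/2)); R=np.array(c["R"]);t=np.array(c["t"])
    d=R.T@np.array([(u-c["cx"])/f,(v-c["cy"])/f,1]); return -R.T@t,d
def onz(n,u,v,z):
    o,d=ray(n,u,v); return o+d*(z-o[2])/d[2]
def tri(a,b):
    o1,d1=ray("top",*a);o2,d2=ray("side",*b)
    s=np.linalg.lstsq(np.c_[d1,-d2],o2-o1,rcond=None)[0]
    p,q=o1+s[0]*d1,o2+s[1]*d2; return (p+q)/2,np.linalg.norm(p-q)
def proj(n,X):
    c=camera_params(n); f=240/np.tan(np.radians(c["vfov"]/2)); p=np.array(c["R"])@X+np.array(c["t"]); return p[:2]/p[2]*f+[c["cx"],c["cy"]]
E
python3 - <<'E'
from h import *
T=lambda u,v:(280+u/3.5,170+v/3.5); S=lambda u,v:(220+u/4,215+v/4)
pts=[("h-",(-132,-50,94),T(572,293),S(362,423)),("h+",(-132,50,94),T(528,495),S(78,378)),
("c85-",(85,-77,98),T(150,135),S(545,75)),("c85+",(85,77,98),T(77,438),S(200,33)),("c-87+",(-87,77,98),T(420,528),S(62,278)),("pin",(-87,-147,91),T(526,78),S(660,386))]
P=[];Q=[]
for n,c,a,b in pts:
    w,e=tri(a,b); t=onz("top",*a,c[2]/1000); s=onz("side",*b,c[2]/1000); print(n,w.round(4),"gap",e.round(4),t[:2].round(4),s[:2].round(4))
    P.append(c[:2]);Q.append((t[:2]+s[:2])/2)
P=np.array(P)/1000;Q=np.array(Q)
p=P@[1,1j];q=Q@[1,1j];pc=p-p.mean();qc=q-q.mean();k=np.vdot(pc,qc)/np.vdot(pc,pc).real
print("scale",abs(k),"yaw",np.degrees(np.angle(k)));r=k/abs(k);o=q.mean()-r*p.mean();print("origin",o);print("res mm",(abs(q-(o+r*p))*1000).round(1))
E
```

```text
h- [ 0.5614 -0.1722  0.0904] gap 0.0011 [ 0.5607 -0.1714] [ 0.562  -0.1759]
h+ [ 0.4633 -0.1483  0.0914] gap 0.002 [ 0.4644 -0.1477] [ 0.4627 -0.1512]
c85- [0.6397 0.0313 0.0939] gap 0.0001 [0.6391 0.0312] [0.6392 0.0254]
c85+ [0.4942 0.0678 0.0925] gap 0.0016 [0.4936 0.0674] [0.4956 0.0596]
c-87+ [ 0.4505 -0.0958  0.0936] gap 0.0026 [ 0.4496 -0.0953] [ 0.4527 -0.1012]
pin [ 0.6668 -0.1532  0.0883] gap 0.0003 [ 0.6662 -0.1526] [ 0.6664 -0.1561]
scale 0.9870833300223227 yaw 75.58809762748986
origin (0.545838652622909-0.03449378498100777j)
res mm [1.1 1.1 2.4 4.1 2.  1. ]
```

```bash
python3 -m inch '[{"jaw":120,"x":0.48,"y":0.76,"az":-0.42},{"x":0.48,"y":0.76,"az":-0.42},{"x":0.48,"y":0.76,"az":-0.42},{"x":0.48,"y":0.76,"az":-0.42},{"x":0.48,"y":0.76,"az":-0.42},{"x":0.48,"y":0.76,"az":-0.42},{"x":0.48,"y":0.76,"az":-0.42},{"x":0.48,"y":0.76,"az":-0.42},{"x":0.48,"y":0.76,"az":-0.42}]'
python3 -c "
from h import *
s=sense();print(s['tcp_pos'],s['ee_rot'].round(3),s['gripper_width'],s['wrist_force'])"
```

```text
[ 0.25223584 -0.57124515  0.22157094] [[-0.915 -0.404 -0.001]
 [-0.404  0.915  0.002]
 [ 0.     0.002 -1.   ]] 1.0014033347715336 [ 1.37336587  0.28697619 -0.59320492]$[0]: bad value
```

Every row needs the jaw value, it seems.

```bash
python3 -m inch '[{"jaw":120,"x":0.48,"y":0.76,"z":0,"ax":0,"ay":0,"az":-0.42},{"jaw":120,"x":0.48,"y":0.76,"z":0,"ax":0,"ay":0,"az":-0.42},{"jaw":120,"x":0.48,"y":0.76,"z":0,"ax":0,"ay":0,"az":-0.42},{"jaw":120,"x":0.48,"y":0.76,"z":0,"ax":0,"ay":0,"az":-0.42},{"jaw":120,"x":0.48,"y":0.76,"z":0,"ax":0,"ay":0,"az":-0.42},{"jaw":120,"x":0.48,"y":0.76,"z":0,"ax":0,"ay":0,"az":-0.42},{"jaw":120,"x":0.48,"y":0.76,"z":0,"ax":0,"ay":0,"az":-0.42},{"jaw":120,"x":0.48,"y":0.76,"z":0,"ax":0,"ay":0,"az":-0.42},{"jaw":120,"x":0.48,"y":0.76,"z":0,"ax":0,"ay":0,"az":-0.42}]'
python3 -c "
from h import *
s=sense();print(s['tcp_pos'],s['ee_rot'].round(3),s['gripper_width'],s['wrist_force'])"
```

```text
time_s: 1.23
tcp_pos: [0.5138, -0.149, 0.2169]
ee_rot: [[-0.963, 0.271, -0.003], [0.271, 0.963, 0.008], [0.005, 0.007, -1.0]]
wrist_force: [0.8, -1.1, 0.4]
gripper_width: 0.529
[ 0.51378295 -0.1489711   0.21694183] [[-0.963  0.271 -0.003]
 [ 0.271  0.963  0.008]
 [ 0.005  0.007 -1.   ]] 0.5292911431877529 [ 0.76914696 -1.14373522  0.40739102]
```

```bash
python3 -m inch '[{"jaw":120,"x":0,"y":-0.21,"z":-0.7,"ax":0,"ay":0,"az":0.15},{"jaw":120,"x":0,"y":0,"z":-0.5,"ax":0,"ay":0,"az":0},{"jaw":120,"x":0,"y":0,"z":0,"ax":0,"ay":0,"az":0}]'
python3 -c "
from h import *
import cv2
for n,k in(('side',(200,200)),('top',(280,150))):
  i=capture(n)[k[1]:k[1]+150,k[0]:k[0]+200,::-1]; cv2.imwrite(f'pics/{n}1.png',cv2.resize(i,None,fx=4,fy=4))
"
```

```text
time_s: 1.6
tcp_pos: [0.516, -0.1573, 0.1428]
ee_rot: [[-0.971, 0.237, -0.003], [0.237, 0.971, 0.008], [0.004, 0.007, -1.0]]
wrist_force: [0.4, -0.5, 1.0]
gripper_width: 0.53
```

View pics/side1.png

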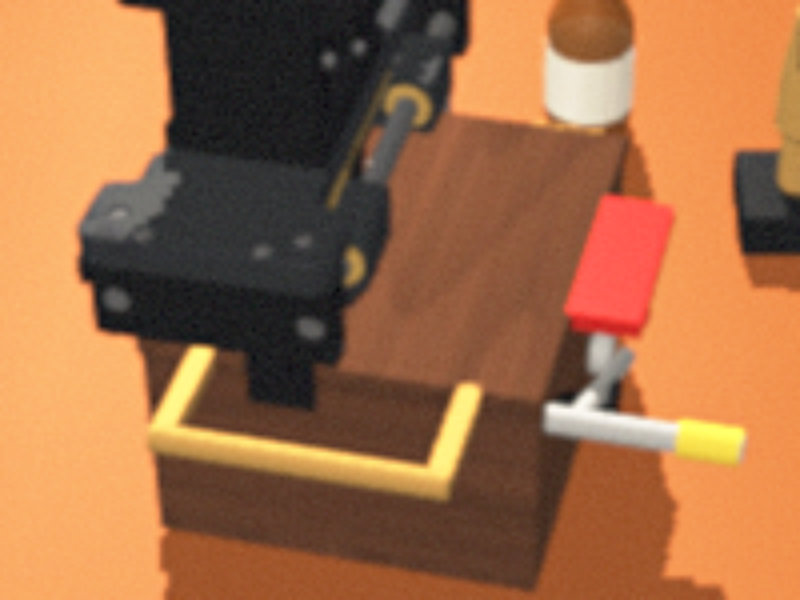

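View pics/top1.png

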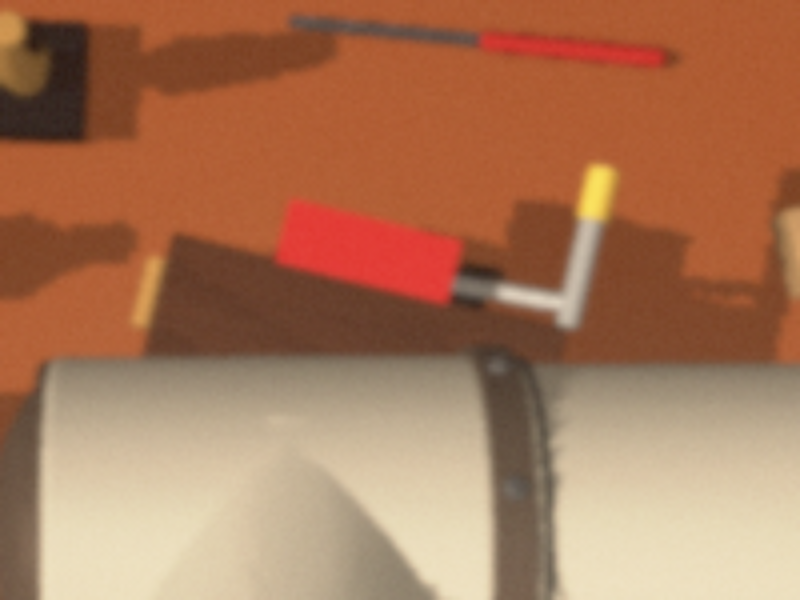

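```bash
python3 -m inch '[{"jaw":120,"x":-0.03,"y":-0.07,"z":-0.6,"ax":0,"ay":0,"az":0},{"jaw":120,"x":0,"y":0,"z":-0.5,"ax":0,"ay":0,"az":0},{"jaw":120,"x":0,"y":0,"z":0,"ax":0,"ay":0,"az":0}]'
python3 -c "
from h import *
import cv2
for n,k in(('side',(200,200)),):
  i=capture(n)[k[1]:k[1]+150,k[0]:k[0]+200,::-1]; cv2.imwrite(f'pics/{n}2.png',cv2.resize(i,None,fx=4,fy=4))
"
```

```text
time_s: 2.08
tcp_pos: [0.5199, -0.1633, 0.084]
ee_rot: [[-0.971, 0.237, 0.015], [0.237, 0.971, 0.006], [-0.013, 0.009, -1.0]]
wrist_force: [1.5, 0.7, 0.5]
gripper_width: 0.527
```

View pics/side2.png

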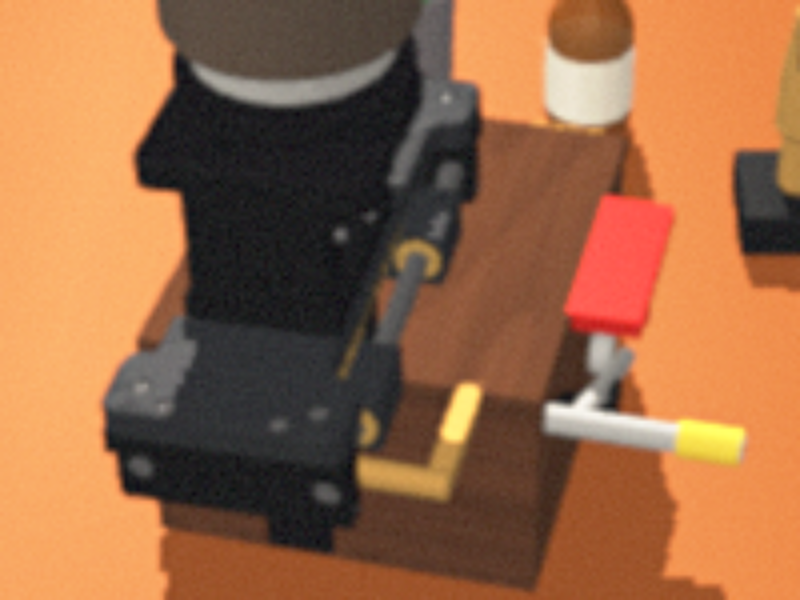

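```bash
python3 -m inch '[{"jaw":120,"x":-0.1,"y":0.03,"z":-0.18,"ax":0,"ay":0,"az":0},{"jaw":240,"x":0,"y":0,"z":0,"ax":0,"ay":0,"az":0},{"jaw":240,"x":0,"y":0,"z":0,"ax":0,"ay":0,"az":0},{"jaw":240,"x":0,"y":0,"z":0,"ax":0,"ay":0,"az":0},{"jaw":240,"x":0,"y":0,"z":0,"ax":0,"ay":0,"az":0}]'
```

```text
time_s: 2.75
tcp_pos: [0.5179, -0.1618, 0.079]
ee_rot: [[-0.971, 0.236, 0.027], [0.236, 0.972, 0.004], [-0.026, 0.011, -1.0]]
wrist_force: [-0.3, 0.2, 0.3]
gripper_width: 0.162
```

```bash
python3 -m inch '[{"jaw":240,"x":0,"y":0,"z":0,"ax":0,"ay":0.1,"az":0},{"jaw":240,"x":0,"y":0,"z":0,"ax":0,"ay":0.1,"az":0}]'
```

```text
time_s: 3.0
tcp_pos: [0.5169, -0.1622, 0.079]
ee_rot: [[-0.971, 0.237, -0.011], [0.237, 0.972, 0.004], [0.012, 0.001, -1.0]]
wrist_force: [-1.3, 0.9, 1.1]
gripper_width: 0.101
```

```bash
cat >> h.py <<'E'
YAW=np.radians(76); EX=np.array([np.cos(YAW),np.sin(YAW)])
def bar(th): return np.array([-217*np.cos(th)+4*np.sin(th),217*np.sin(th)+4*np.cos(th)])/1000
def lidth(P,H):  # grasp pt world; hinge world
    u=(P[:2]-H[:2])@EX; w=P[2]-H[2]; return np.arctan2(w,-u)-np.arctan2(4,217),np.hypot(u,w)
def steps(ths):
    for a,b in zip(ths[:-1],ths[1:]):
        d=bar(b)-bar(a); print(round(b,3),"x %.2f y %.2f z %.2f"%(d[0]*EX[0]/.06,d[0]*EX[1]/.06,d[1]/.06))
def st():
    s=sense(); g=s['tcp_pos']+s['ee_rot'][:,2]*tcp_to_grasp; print(s['time_s'],"grasp",g.round(4),"F",s['wrist_force'].round(1),"w",round(s['gripper_width'],3),"zax",s['ee_rot'][:,2].round(3),"yaxis",s['ee_rot'][:,1].round(3)); return g
E
python3 -c "
from h import *
g=st(); H=g-np.r_[bar(0)[0]*EX,.004]; print('hinge',H)
steps([0,.07,.14,.24,.34,.44,.54,.64,.74,.84,.94,1.04,1.14,1.24,1.34,1.44,1.54,1.64,1.75])"
```

```text
3.0 grasp [ 0.5171 -0.1622  0.0977] F [-1.3  0.9  1.1] w 0.101 zax [-0.011  0.004 -1.   ] yaxis [0.237 0.972 0.001]
hinge [0.5695658  0.04831994 0.09369833]
0.07 x 0.00 y 0.01 z 0.25
0.14 x 0.01 y 0.03 z 0.25
0.24 x 0.02 y 0.07 z 0.35
0.34 x 0.03 y 0.11 z 0.34
0.44 x 0.03 y 0.14 z 0.33
0.54 x 0.04 y 0.17 z 0.32
0.64 x 0.05 y 0.20 z 0.30
0.74 x 0.06 y 0.23 z 0.27
0.84 x 0.06 y 0.25 z 0.25
0.94 x 0.07 y 0.28 z 0.22
1.04 x 0.07 y 0.30 z 0.19
1.14 x 0.08 y 0.31 z 0.16
1.24 x 0.08 y 0.33 z 0.13
1.34 x 0.08 y 0.34 z 0.09
1.44 x 0.09 y 0.35 z 0.06
1.54 x 0.09 y 0.35 z 0.02
1.64 x 0.09 y 0.35 z -0.01
1.75 x 0.10 y 0.38 z -0.06
```

```bash
python3 -m inch '[{"jaw":240,"x":0,"y":0.01,"z":0.25,"ax":0,"ay":0,"az":0},{"jaw":240,"x":0.01,"y":0.03,"z":0.25,"ax":0,"ay":0,"az":0},{"jaw":240,"x":0.02,"y":0.07,"z":0.35,"ax":0,"ay":0,"az":0}]'; python3 -c "
from h import *
g=st(); print(lidth(g,np.array([.5696,.0483,.0937])),lidth(g,np.array([.5696,.0483,.090])))"
```

```text
time_s: 3.38
tcp_pos: [0.5186, -0.1553, 0.131]
ee_rot: [[-0.971, 0.238, -0.014], [0.238, 0.971, 0.004], [0.015, 0.001, -1.0]]
wrist_force: [1.2, 3.9, -4.0]
gripper_width: 0.101
3.375 grasp [ 0.5189 -0.1554  0.1497] F [ 1.2  3.9 -4. ] w 0.101 zax [-0.014  0.004 -1.   ] yaxis [0.238 0.971 0.001]
(np.float64(0.24234125539429907), np.float64(0.21723944309935697)) (np.float64(0.25872391099053166), np.float64(0.21822268638894263))
```

Holding well. Continue the arc.

```bash
python3 -m inch '[{"jaw":240,"x":0.03,"y":0.11,"z":0.34,"ax":0,"ay":0,"az":0},{"jaw":240,"x":0.03,"y":0.14,"z":0.33,"ax":0,"ay":0,"az":0},{"jaw":240,"x":0.04,"y":0.17,"z":0.32,"ax":0,"ay":0,"az":0},{"jaw":240,"x":0.05,"y":0.2,"z":0.30,"ax":0,"ay":0,"az":0},{"jaw":240,"x":0.06,"y":0.23,"z":0.27,"ax":0,"ay":0,"az":0}]'; python3 -c "
from h import *
g=st(); print(lidth(g,np.array([.5696,.0483,.0937])),lidth(g,np.array([.5696,.0483,.090])))"
```

```text
time_s: 4.0
tcp_pos: [0.5331, -0.1003, 0.2318]
ee_rot: [[-0.971, 0.239, -0.004], [0.239, 0.971, 0.009], [0.006, 0.008, -1.0]]
wrist_force: [3.3, 1.9, -5.2]
gripper_width: 0.1
4.0 grasp [ 0.5332 -0.1005  0.2505] F [ 3.3  1.9 -5.2] w 0.1 zax [-0.004  0.009 -1.   ] yaxis [0.239 0.971 0.008]
(np.float64(0.7788168733468738), np.float64(0.21920164524929023)) (np.float64(0.7904689221293013), np.float64(0.22186381959045862))
```

```bash
python3 -m inch '[{"jaw":240,"x":0.06,"y":0.27,"z":0.22,"ax":0,"ay":0,"az":0},{"jaw":240,"x":0.06,"y":0.29,"z":0.20,"ax":0,"ay":0,"az":0},{"jaw":240,"x":0.07,"y":0.3,"z":0.17,"ax":0,"ay":0,"az":0},{"jaw":240,"x":0.07,"y":0.32,"z":0.14,"ax":0,"ay":0,"az":0},{"jaw":240,"x":0.08,"y":0.33,"z":0.11,"ax":0,"ay":0,"az":0}]'; python3 -c "
from h import *
g=st(); print(lidth(g,np.array([.5696,.0483,.0937])),lidth(g,np.array([.5696,.0483,.090])))"
```

```text
time_s: 4.62
tcp_pos: [0.5578, -0.0057, 0.2902]
ee_rot: [[-0.971, 0.239, 0.009], [0.239, 0.971, 0.006], [-0.007, 0.008, -1.0]]
wrist_force: [5.6, -2.6, -0.5]
gripper_width: 0.101
4.625 grasp [ 0.5577 -0.0058  0.3089] F [ 5.6 -2.6 -0.5] w 0.101 zax [ 0.009  0.006 -1.   ] yaxis [0.239 0.971 0.008]
(np.float64(1.300344034462641), np.float64(0.22226095568190085)) (np.float64(1.3044293025773428), np.float64(0.2258459587410329))
```

```bash
python3 -m inch '[{"jaw":240,"x":0.11,"y":0.34,"z":0.06,"ax":0,"ay":0,"az":0},{"jaw":240,"x":0.11,"y":0.34,"z":0.02,"ax":0,"ay":0,"az":0},{"jaw":240,"x":0.10,"y":0.34,"z":-0.02,"ax":0,"ay":0,"az":0}]'; python3 -c "
from h import *
g=st(); print(lidth(g,np.array([.5696,.0483,.0937])),lidth(g,np.array([.5696,.0483,.090])))"
```

```text
time_s: 5.0
tcp_pos: [0.5751, 0.0599, 0.2957]
ee_rot: [[-0.971, 0.237, 0.003], [0.237, 0.971, 0.005], [-0.001, 0.006, -1.0]]
wrist_force: [0.2, -0.3, 3.2]
gripper_width: 0.102
5.0 grasp [0.575  0.0598 0.3144] F [ 0.2 -0.3  3.2] w 0.102 zax [ 0.003  0.005 -1.   ] yaxis [0.237 0.971 0.006]
(np.float64(1.6088739357719386), np.float64(0.22105904801085866)) (np.float64(1.6079441562104106), np.float64(0.22475323924948754))
```

```bash
python3 -m inch '[{"jaw":240,"x":0.05,"y":0.18,"z":-0.02,"ax":0,"ay":0,"az":0},{"jaw":240,"x":0.04,"y":0.15,"z":-0.02,"ax":0,"ay":0,"az":0}]'; python3 -m inch '[{"jaw":240,"x":0.02,"y":0.08,"z":-0.02,"ax":0,"ay":0,"az":0}]'; python3 -c "
from h import *
g=st(); print(lidth(g,np.array([.5696,.0483,.0937])),lidth(g,np.array([.5696,.0483,.090])))"
```

```text
time_s: 5.25
tcp_pos: [0.5811, 0.0828, 0.2926]
ee_rot: [[-0.972, 0.236, 0.002], [0.236, 0.972, 0.006], [-0.001, 0.006, -1.0]]
wrist_force: [1.3, -0.3, 1.2]
gripper_width: 0.101
time_s: 5.38
tcp_pos: [0.5825, 0.0884, 0.2913]
ee_rot: [[-0.972, 0.236, 0.003], [0.236, 0.972, 0.006], [-0.001, 0.006, -1.0]]
wrist_force: [0.7, 0.3, 3.5]
gripper_width: 0.102
5.375 grasp [0.5825 0.0883 0.31  ] F [0.7 0.3 3.5] w 0.102 zax [ 0.003  0.006 -1.   ] yaxis [0.236 0.972 0.006]
(np.float64(1.7437216595484943), np.float64(0.2203336480248934)) (np.float64(1.7405796511444394), np.float64(0.22396721803820374))
```

```bash
python3 -m inch '[{"jaw":240,"x":0.02,"y":0.07,"z":-0.02,"ax":0,"ay":0,"az":0}]'; python3 -m inch '[{"jaw":240,"x":0.02,"y":0.07,"z":-0.02,"ax":0,"ay":0,"az":0}]'; python3 -m inch '[{"jaw":240,"x":0.02,"y":0.06,"z":-0.02,"ax":0,"ay":0,"az":0}]'
```

```text
time_s: 5.5
tcp_pos: [0.5827, 0.0894, 0.291]
ee_rot: [[-0.972, 0.236, -0.001], [0.236, 0.972, -0.001], [0.0, -0.001, -1.0]]
wrist_force: [-2.4, -15.3, 8.9]
gripper_width: 0.102
time_s: 5.62
tcp_pos: [0.5827, 0.0892, 0.291]
ee_rot: [[-0.971, 0.238, -0.004], [0.238, 0.971, -0.009], [0.002, -0.01, -1.0]]
wrist_force: [-1.9, -13.3, 7.1]
gripper_width: 0.104
time_s: 5.75
tcp_pos: [0.5827, 0.089, 0.291]
ee_rot: [[-0.971, 0.24, -0.007], [0.24, 0.971, -0.016], [0.003, -0.017, -1.0]]
wrist_force: [-2.5, -7.5, 6.7]
gripper_width: 0.104
```

```bash
python3 -m inch '[{"jaw":100,"x":0,"y":0,"z":0,"ax":0,"ay":0,"az":0},{"jaw":100,"x":0,"y":0,"z":0,"ax":0,"ay":0,"az":0},{"jaw":100,"x":0,"y":0,"z":0,"ax":0,"ay":0,"az":0},{"jaw":100,"x":0,"y":0,"z":0.4,"ax":-0.05,"ay":0,"az":0},{"jaw":100,"x":0,"y":0,"z":0.8,"ax":-0.05,"ay":0,"az":0},{"jaw":100,"x":0,"y":-0.8,"z":0.1,"ax":0,"ay":0,"az":0},{"jaw":100,"x":0,"y":-0.8,"z":0,"ax":0,"ay":0,"az":0}]'
python3 -c "
from h import *
import cv2
st()
for n in('side','top'):
  cv2.imwrite(f'pics/{n}3.png',capture(n)[:,:,::-1])
"
```

```text
time_s: 6.62
tcp_pos: [0.5806, -0.0049, 0.3653]
ee_rot: [[-0.972, 0.234, -0.018], [0.235, 0.972, -0.032], [0.01, -0.035, -0.999]]
wrist_force: [-0.2, 0.1, -1.1]
gripper_width: 0.605
6.625 grasp [ 0.5809 -0.0043  0.384 ] F [-0.2  0.1 -1.1] w 0.605 zax [-0.018 -0.032 -0.999] yaxis [ 0.234  0.972 -0.035]
```

View pics/side3.png

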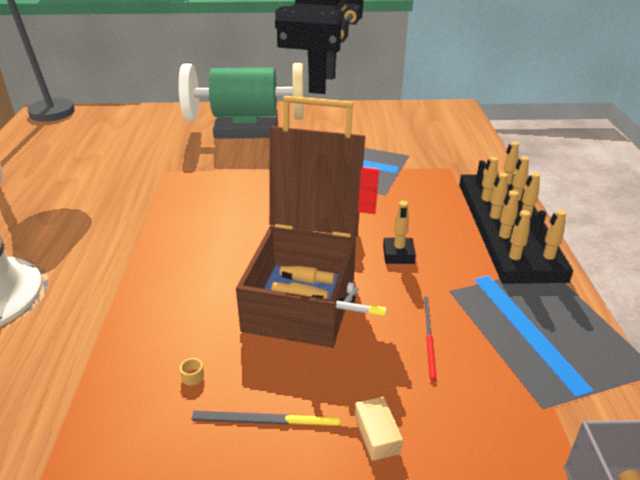

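View pics/top3.png

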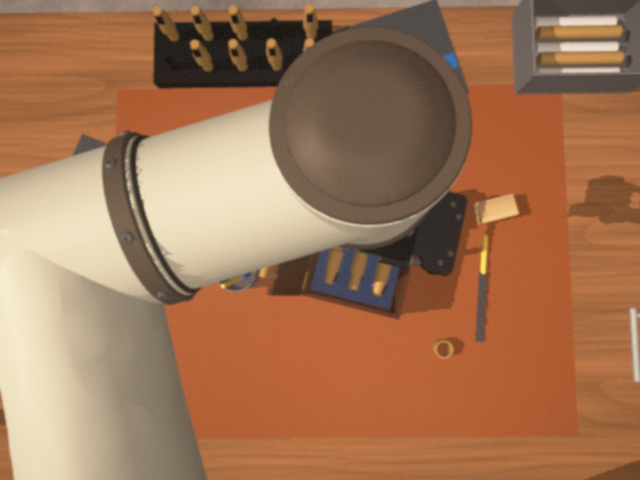

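```bash
python3 -c "
from h import *
print(sense()['joints'].round(1))"
```

```text
[  16.1   14.7    9.3    1.5  -86.1 -120.1]
```

```bash
python3 -m inch '[{"jaw":255,"x":0.1,"y":-0.3,"z":0,"ax":0.09,"ay":-0.05,"az":0.9},{"jaw":255,"x":0.1,"y":-0.3,"z":0,"ax":0.09,"ay":-0.05,"az":0.9},{"jaw":255,"x":0.1,"y":-0.3,"z":0,"ax":0,"ay":0,"az":0.9},{"jaw":255,"x":0.1,"y":-0.3,"z":0,"ax":0,"ay":0,"az":0.9},{"jaw":255,"x":0.1,"y":-0.3,"z":-0.2,"ax":0,"ay":0,"az":0.9},{"jaw":255,"x":0.1,"y":-0.3,"z":-0.2,"ax":0,"ay":0,"az":0.9},{"jaw":255,"x":0.1,"y":-0.3,"z":-0.2,"ax":0,"ay":0,"az":0.9},{"jaw":255,"x":0.1,"y":-0.3,"z":-0.3,"ax":0,"ay":0,"az":0.9},{"jaw":255,"x":0.1,"y":-0.3,"z":-0.3,"ax":0,"ay":0,"az":0.9},{"jaw":255,"x":0.1,"y":-0.3,"z":-0.3,"ax":0,"ay":0,"az":0.9}]'
```

```text
time_s: 7.98
tcp_pos: [0.6437, -0.1837, 0.2679]
ee_rot: [[-0.182, -0.983, -0.003], [-0.983, 0.182, 0.008], [-0.008, 0.004, -1.0]]
wrist_force: [-0.1, 0.1, -0.0]
gripper_width: 0.002
```

```bash
python3 -m inch '[{"jaw":255,"x":0,"y":0,"z":-0.8,"ax":0,"ay":0,"az":-0.35},{"jaw":255,"x":0,"y":0,"z":-0.8,"ax":0,"ay":0,"az":0},{"jaw":255,"x":0,"y":0,"z":-0.4,"ax":0,"ay":0,"az":0},{"jaw":255,"x":0,"y":0,"z":0,"ax":0,"ay":0,"az":0}]'
python3 -c "
from h import *
import cv2
st()
for n,k in(('side',(250,230)),('top',(300,150))):
  i=capture(n)[k[1]:k[1]+150,k[0]:k[0]+200,::-1]; cv2.imwrite(f'pics/{n}4.png',cv2.resize(i,None,fx=4,fy=4))
"
```

```text
time_s: 8.48
tcp_pos: [0.6431, -0.1815, 0.1395]
ee_rot: [[-0.243, -0.97, -0.008], [-0.97, 0.242, 0.011], [-0.009, 0.011, -1.0]]
wrist_force: [0.6, 0.2, 0.4]
gripper_width: 0.002
8.475 grasp [ 0.6433 -0.1817  0.1582] F [0.6 0.2 0.4] w 0.002 zax [-0.008  0.011 -1.   ] yaxis [-0.97   0.242  0.011]
```

View pics/side4.png

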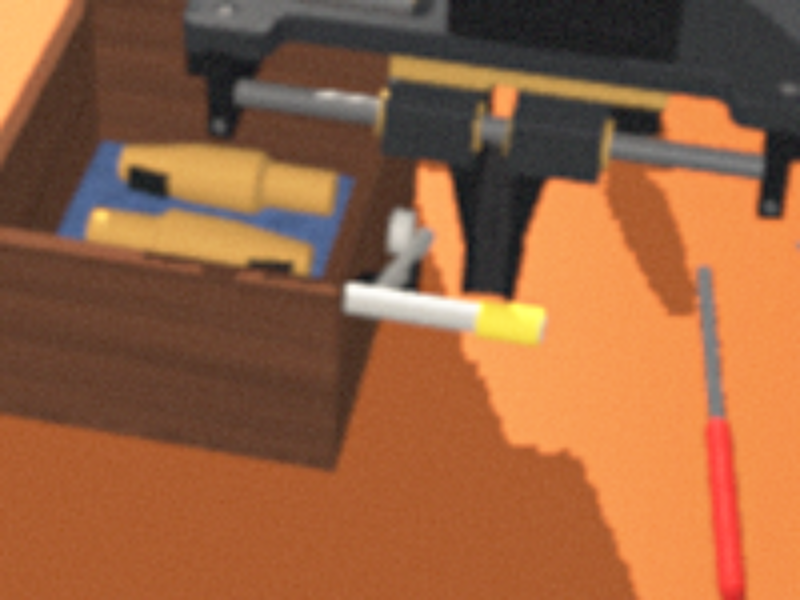

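```bash
python3 -m inch '[{"jaw":255,"x":0,"y":0,"z":-0.6,"ax":0,"ay":0,"az":0},{"jaw":255,"x":0,"y":0,"z":-0.5,"ax":0.05,"ay":-0.05,"az":0},{"jaw":255,"x":0,"y":0,"z":0,"ax":0,"ay":0,"az":0}]'
python3 -c "
from h import *
import cv2
st()
for n,k in(('side',(250,230)),('top',(300,150))):
  i=capture(n)[k[1]:k[1]+150,k[0]:k[0]+200,::-1]; cv2.imwrite(f'pics/{n}5.png',cv2.resize(i,None,fx=4,fy=4))
"
```

```text
time_s: 8.95
tcp_pos: [0.6497, -0.1817, 0.0823]
ee_rot: [[-0.24, -0.971, 0.02], [-0.971, 0.24, 0.017], [-0.022, -0.015, -1.0]]
wrist_force: [0.1, -0.1, 0.3]
gripper_width: 0.004
8.95 grasp [ 0.6494 -0.182   0.101 ] F [ 0.1 -0.1  0.3] w 0.004 zax [ 0.02   0.017 -1.   ] yaxis [-0.971  0.24  -0.015]
```

View pics/side5.png

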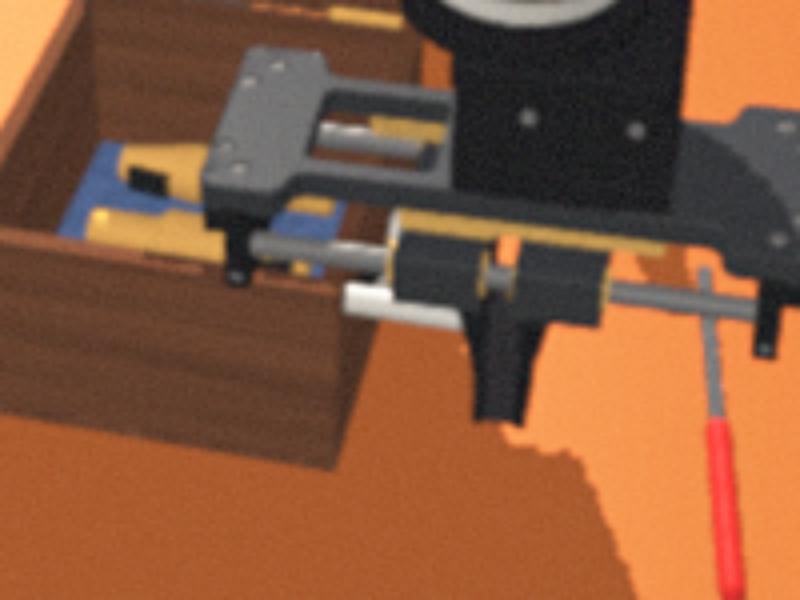

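```bash
python3 -m inch '[{"jaw":255,"x":-0.08,"y":0.12,"z":-0.12,"ax":-0.1,"ay":0.1,"az":0},{"jaw":255,"x":0.0,"y":0.05,"z":-0.05,"ax":0,"ay":0,"az":0}]'
python3 - <<'E'
from h import *
g=st()
for p in np.arange(0,1.25,.1):
    a=.55+p; print(round(p+.1,2),"x %.2f y %.2f z %.2f"%(12.8*np.sin(a)*EX[0]/60,12.8*np.sin(a)*EX[1]/60,12.8*np.cos(a)/60))
E
```

```text
time_s: 9.3
tcp_pos: [0.6487, -0.1714, 0.0781]
ee_rot: [[-0.239, -0.971, 0.013], [-0.971, 0.239, -0.003], [0.0, -0.013, -1.0]]
wrist_force: [0.8, 0.6, 0.1]
gripper_width: 0.007
9.3 grasp [ 0.6484 -0.1713  0.0968] F [0.8 0.6 0.1] w 0.007 zax [ 0.013 -0.003 -1.   ] yaxis [-0.971  0.239 -0.013]
0.1 x 0.03 y 0.11 z 0.18
0.2 x 0.03 y 0.13 z 0.17
0.3 x 0.04 y 0.14 z 0.16
0.4 x 0.04 y 0.16 z 0.14
0.5 x 0.04 y 0.17 z 0.12
0.6 x 0.04 y 0.18 z 0.11
0.7 x 0.05 y 0.19 z 0.09
0.8 x 0.05 y 0.20 z 0.07
0.9 x 0.05 y 0.20 z 0.05
1.0 x 0.05 y 0.21 z 0.03
1.1 x 0.05 y 0.21 z 0.00
1.2 x 0.05 y 0.21 z -0.02
1.3 x 0.05 y 0.20 z -0.04
```

```bash
python3 -m inch '[{"jaw":255,"x":-0.04,"y":0.06,"z":-0.14,"ax":0,"ay":0.07,"az":0},{"jaw":255,"x":0.02,"y":0.11,"z":0.10,"ax":0,"ay":0,"az":0},{"jaw":255,"x":0.02,"y":0.13,"z":0.15,"ax":0,"ay":0,"az":0},{"jaw":255,"x":0.03,"y":0.14,"z":0.15,"ax":0,"ay":0,"az":0}]'
python3 -c "
from h import *
import cv2
st()
for n,k in(('side',(250,230)),):
  i=capture(n)[k[1]:k[1]+150,k[0]:k[0]+200,::-1]; cv2.imwrite(f'pics/{n}6.png',cv2.resize(i,None,fx=4,fy=4))
"
```

```text
time_s: 9.8
tcp_pos: [0.6508, -0.1483, 0.0965]
ee_rot: [[-0.239, -0.971, -0.0], [-0.971, 0.239, -0.01], [0.01, -0.002, -1.0]]
wrist_force: [-0.1, -3.1, 2.2]
gripper_width: 0.006
9.8 grasp [ 0.6508 -0.1481  0.1152] F [-0.1 -3.1  2.2] w 0.006 zax [-0.   -0.01 -1.  ] yaxis [-0.971  0.239 -0.002]
```

View pics/side6.png

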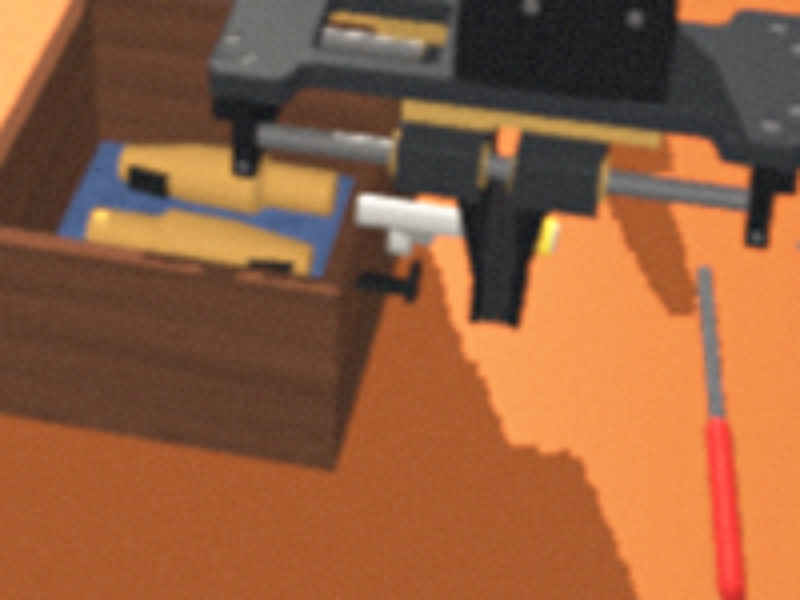

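```bash
python3 -m inch '[{"jaw":255,"x":0.03,"y":0.15,"z":0.16,"ax":0,"ay":0,"az":0},{"jaw":255,"x":0.03,"y":0.16,"z":0.14,"ax":0,"ay":0,"az":0},{"jaw":255,"x":0.04,"y":0.17,"z":0.13,"ax":0,"ay":0,"az":0},{"jaw":255,"x":0.04,"y":0.18,"z":0.11,"ax":0,"ay":0,"az":0},{"jaw":255,"x":0.04,"y":0.19,"z":0.09,"ax":0,"ay":0,"az":0}]'
python3 -c "
from h import *
import cv2
g=st()
print('pinx',(g[:2]-[.650,-.150])@EX+.016-.087)
for n,k in(('side',(250,180)),):
  i=capture(n)[k[1]:k[1]+150,k[0]:k[0]+200,::-1]; cv2.imwrite(f'pics/{n}7.png',cv2.resize(i,None,fx=4,fy=4))
"
```

```text
time_s: 10.48
tcp_pos: [0.6623, -0.0909, 0.1363]
ee_rot: [[-0.237, -0.971, -0.001], [-0.971, 0.237, -0.008], [0.008, -0.001, -1.0]]
wrist_force: [-0.4, -0.6, -0.8]
gripper_width: 0.007
10.475 grasp [ 0.6624 -0.0908  0.155 ] F [-0.4 -0.6 -0.8] w 0.007 zax [-0.001 -0.008 -1.   ] yaxis [-0.971  0.237 -0.001]
pinx -0.010533287416685466
```

View pics/side7.png

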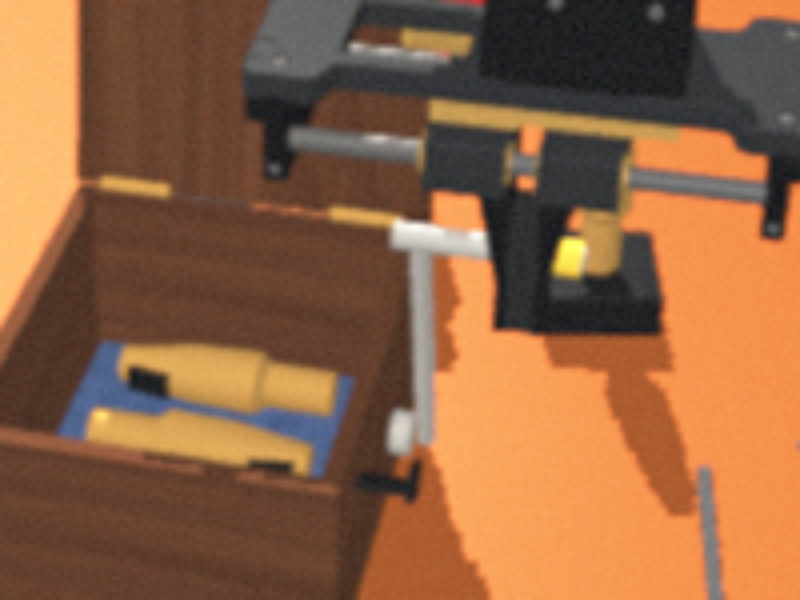

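```bash
python3 -m inch '[{"jaw":255,"x":0.04,"y":0.18,"z":0.06,"ax":0,"ay":0,"az":0},{"jaw":255,"x":0.04,"y":0.18,"z":0.03,"ax":0,"ay":0,"az":0},{"jaw":255,"x":0.04,"y":0.15,"z":0.01,"ax":0,"ay":0,"az":0},{"jaw":255,"x":0.03,"y":0.12,"z":0,"ax":0,"ay":0,"az":0}]'
python3 -c "
from h import *
import cv2
g=st()
print('pinx',(g[:2]-[.650,-.150])@EX+.016-.087)
for n,k in(('side',(250,180)),):
  i=capture(n)[k[1]:k[1]+150,k[0]:k[0]+200,::-1]; cv2.imwrite(f'pics/{n}8.png',cv2.resize(i,None,fx=4,fy=4))
"
```

```text
time_s: 11.02
tcp_pos: [0.6725, -0.049, 0.1431]
ee_rot: [[-0.236, -0.972, 0.0], [-0.972, 0.236, -0.007], [0.007, -0.002, -1.0]]
wrist_force: [-0.3, -0.3, -0.4]
gripper_width: 0.006
11.025 grasp [ 0.6725 -0.0489  0.1618] F [-0.3 -0.3 -0.4] w 0.006 zax [ 0.    -0.007 -1.   ] yaxis [-0.972  0.236 -0.002]
pinx 0.032527020239514745
```

View pics/side8.png

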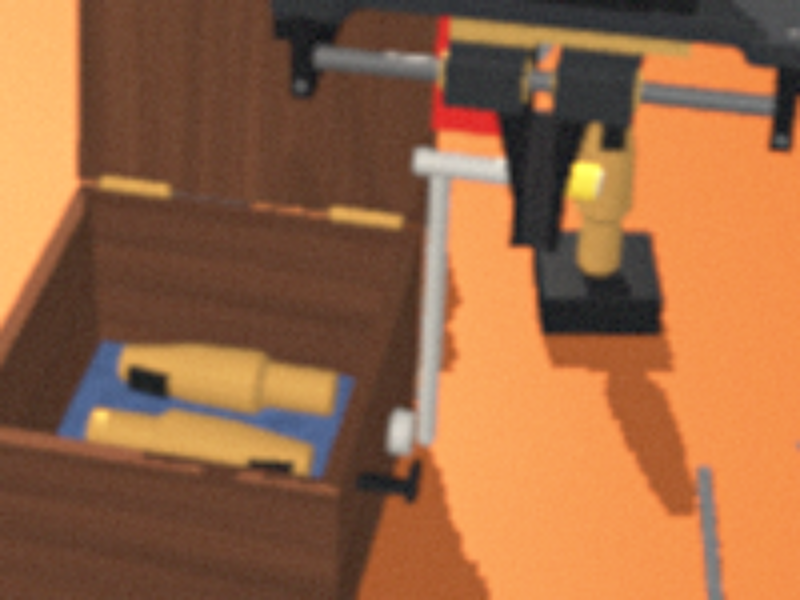

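```bash
python3 -m inch '[{"jaw":255,"x":0.02,"y":0.1,"z":0,"ax":0,"ay":0,"az":0},{"jaw":255,"x":0.02,"y":0.06,"z":0,"ax":0,"ay":0,"az":0}]'; python3 -m inch '[{"jaw":255,"x":-0.02,"y":-0.1,"z":0,"ax":0,"ay":0,"az":0},{"jaw":255,"x":-0.15,"y":-0.6,"z":0,"ax":0,"ay":0,"az":0},{"jaw":255,"x":-0.15,"y":-0.6,"z":0.3,"ax":0,"ay":0,"az":0}]'
python3 -c "
from h import *
import cv2
g=st()
for n,k in(('side',(250,150)),):
  i=capture(n)[k[1]:k[1]+150,k[0]:k[0]+200,::-1]; cv2.imwrite(f'pics/{n}9.png',cv2.resize(i,None,fx=4,fy=4))
"
```

```text
time_s: 11.32
tcp_pos: [0.675, -0.0383, 0.1427]
ee_rot: [[-0.236, -0.972, -0.0], [-0.972, 0.236, -0.007], [0.007, -0.002, -1.0]]
wrist_force: [1.0, -1.1, 0.1]
gripper_width: 0.004
time_s: 11.7
tcp_pos: [0.6547, -0.1164, 0.1588]
ee_rot: [[-0.232, -0.973, -0.004], [-0.973, 0.232, -0.007], [0.008, 0.002, -1.0]]
wrist_force: [0.9, -0.2, 0.1]
gripper_width: 0.004
11.7 grasp [ 0.6548 -0.1163  0.1775] F [ 0.9 -0.2  0.1] w 0.004 zax [-0.004 -0.007 -1.   ] yaxis [-0.973  0.232  0.002]
```

View pics/side9.png

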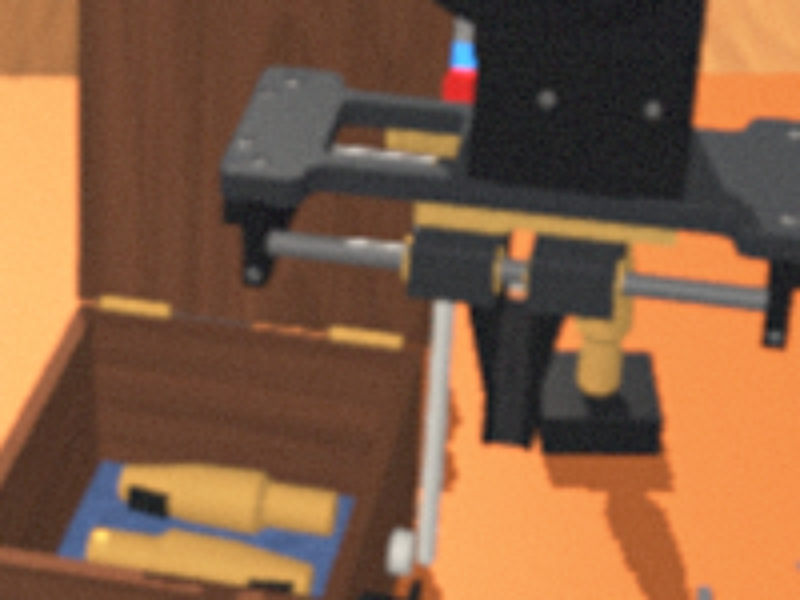

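```bash
python3 -m inch '[{"jaw":255,"x":0,"y":0,"z":0.9,"ax":0,"ay":0,"az":0},{"jaw":255,"x":0,"y":0,"z":0.9,"ax":0,"ay":0,"az":-0.5},{"jaw":200,"x":0,"y":0,"z":0.9,"ax":0,"ay":0,"az":-0.9},{"jaw":110,"x":0,"y":0,"z":0.9,"ax":0,"ay":0,"az":-0.95},{"jaw":110,"x":-0.1,"y":0,"z":0.1,"ax":0,"ay":0,"az":-0.95},{"jaw":110,"x":-0.15,"y":0,"z":0,"ax":0,"ay":0,"az":-0.95},{"jaw":110,"x":-0.15,"y":0,"z":0,"ax":0,"ay":0,"az":-0.95},{"jaw":110,"x":-0.15,"y":0.2,"z":0,"ax":0,"ay":0,"az":-0.95},{"jaw":110,"x":-0.15,"y":0.4,"z":0,"ax":0,"ay":0,"az":-0.95},{"jaw":110,"x":-0.15,"y":0.5,"z":0,"ax":0,"ay":0,"az":-0.95},{"jaw":110,"x":-0.15,"y":0.5,"z":0,"ax":0,"ay":0,"az":-0.95}]'
python3 -c "
from h import *
import cv2
g=st()
for n in('side','top'):
  cv2.imwrite(f'pics/{n}10.png',capture(n)[:,:,::-1])
"
```

```text
time_s: 13.12
tcp_pos: [0.5887, -0.0332, 0.3938]
ee_rot: [[-0.953, 0.302, -0.001], [0.302, 0.953, -0.001], [0.001, -0.002, -1.0]]
wrist_force: [0.2, 0.3, 0.7]
gripper_width: 0.57
13.125 grasp [ 0.5887 -0.0332  0.4125] F [0.2 0.3 0.7] w 0.57 zax [-0.001 -0.001 -1.   ] yaxis [ 0.302  0.953 -0.002]
```

View pics/side10.png

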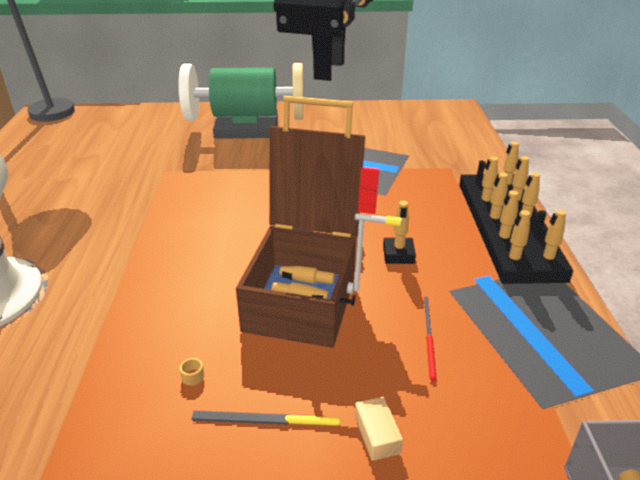

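```bash
python3 -m inch '[{"jaw":110,"x":-0.04,"y":0.67,"z":0,"ax":0,"ay":0,"az":0.36},{"jaw":110,"x":-0.04,"y":0.67,"z":0,"ax":0,"ay":0,"az":0},{"jaw":110,"x":-0.04,"y":0.67,"z":0,"ax":0,"ay":0,"az":0},{"jaw":110,"x":0,"y":0,"z":0,"ax":0,"ay":0,"az":0},{"jaw":110,"x":0,"y":0,"z":0,"ax":0,"ay":0,"az":0}]'
```

```text
time_s: 13.85
tcp_pos: [0.5816, 0.0877, 0.3945]
ee_rot: [[-0.974, 0.228, 0.0], [0.228, 0.974, -0.002], [-0.001, -0.002, -1.0]]
wrist_force: [0.5, -1.3, -0.2]
gripper_width: 0.568
```

```bash
python3 -m inch '[{"jaw":110,"x":0,"y":0.02,"z":-0.8,"ax":0,"ay":0,"az":0},{"jaw":110,"x":0,"y":0,"z":-0.6,"ax":0,"ay":0,"az":0},{"jaw":110,"x":0,"y":0,"z":-0.3,"ax":0,"ay":0,"az":0},{"jaw":110,"x":0,"y":0,"z":0,"ax":0,"ay":0,"az":0}]'
python3 -c "
from h import *
import cv2
g=st()
for n,k in(('side',(220,50)),):
  i=capture(n)[k[1]:k[1]+150,k[0]:k[0]+200,::-1]; cv2.imwrite(f'pics/{n}11.png',cv2.resize(i,None,fx=4,fy=4))
"
```

```text
time_s: 14.35
tcp_pos: [0.5825, 0.083, 0.2909]
ee_rot: [[-0.973, 0.232, 0.003], [0.232, 0.973, -0.002], [-0.004, -0.001, -1.0]]
wrist_force: [0.2, 0.1, -0.3]
gripper_width: 0.57
14.35 grasp [0.5824 0.083  0.3096] F [ 0.2  0.1 -0.3] w 0.57 zax [ 0.003 -0.002 -1.   ] yaxis [ 0.232  0.973 -0.001]
```

View pics/side11.png

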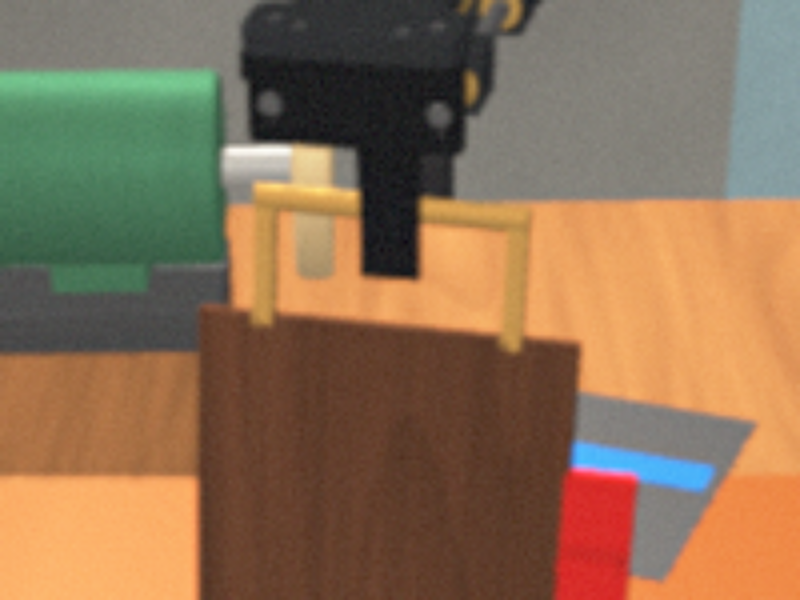

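```bash
python3 -m inch '[{"jaw":110,"x":0,"y":0.09,"z":-0.03,"ax":0,"ay":0,"az":0},{"jaw":240,"x":0,"y":0,"z":0,"ax":0,"ay":0,"az":0},{"jaw":240,"x":0,"y":0,"z":0,"ax":0,"ay":0,"az":0},{"jaw":240,"x":0,"y":0,"z":0,"ax":0,"ay":0,"az":0},{"jaw":240,"x":0,"y":0,"z":0,"ax":0,"ay":0,"az":0},{"jaw":240,"x":0,"y":0,"z":0,"ax":0,"ay":0,"az":0}]'
python3 -c "
from h import *
g=st(); H=g-np.r_[bar(1.75)[0]*EX,bar(1.75)[1]]; print('hinge',H)
steps([1.75,1.69,1.61,1.53,1.45,1.37,1.3,1.24,1.2,1.17,1.14,1.11,1.09,1.07,1.05,1.03])"
```

```text
time_s: 15.15
tcp_pos: [0.5847, 0.0885, 0.294]
ee_rot: [[-0.973, 0.232, 0.012], [0.232, 0.973, -0.0], [-0.011, 0.003, -1.0]]
wrist_force: [0.4, -1.2, -1.5]
gripper_width: 0.114
15.15 grasp [0.5845 0.0885 0.3127] F [ 0.4 -1.2 -1.5] w 0.114 zax [ 0.012 -0.    -1.   ] yaxis [0.232 0.973 0.003]
hinge [0.5741463  0.04716581 0.09993061]
1.69 x -0.05 y -0.21 z 0.04
1.61 x -0.07 y -0.28 z 0.03
1.53 x -0.07 y -0.28 z 0.01
1.45 x -0.07 y -0.28 z -0.02
1.37 x -0.07 y -0.28 z -0.04
1.3 x -0.06 y -0.24 z -0.05
1.24 x -0.05 y -0.20 z -0.06
1.2 x -0.03 y -0.13 z -0.05
1.17 x -0.02 y -0.10 z -0.04
1.14 x -0.02 y -0.10 z -0.04
1.11 x -0.02 y -0.10 z -0.04
1.09 x -0.02 y -0.06 z -0.03
1.07 x -0.02 y -0.06 z -0.03
1.05 x -0.02 y -0.06 z -0.03
1.03 x -0.02 y -0.06 z -0.04
```

```bash
python3 -m inch '[{"jaw":190,"x":0,"y":0,"z":0,"ax":0,"ay":0,"az":0},{"jaw":190,"x":0,"y":0,"z":0,"ax":0,"ay":0.1,"az":0},{"jaw":190,"x":-0.02,"y":0,"z":-0.2,"ax":0,"ay":0,"az":0},{"jaw":240,"x":0,"y":0,"z":-0.02,"ax":0,"ay":0,"az":0},{"jaw":240,"x":0,"y":0,"z":0,"ax":0,"ay":0,"az":0},{"jaw":240,"x":0,"y":0,"z":0,"ax":0,"ay":0,"az":0}]'
```

```text
time_s: 15.9
tcp_pos: [0.5832, 0.0886, 0.2792]
ee_rot: [[-0.973, 0.233, -0.008], [0.233, 0.973, -0.0], [0.008, -0.002, -1.0]]
wrist_force: [-0.3, 0.9, 0.6]
gripper_width: 0.097
```

```bash
python3 -m inch '[{"jaw":240,"x":-0.05,"y":-0.21,"z":0.03,"ax":0,"ay":0,"az":0},{"jaw":240,"x":-0.07,"y":-0.28,"z":0.03,"ax":0,"ay":0,"az":0},{"jaw":240,"x":-0.07,"y":-0.28,"z":0.01,"ax":0,"ay":0,"az":0},{"jaw":240,"x":-0.07,"y":-0.28,"z":-0.02,"ax":0,"ay":0,"az":0}]'
python3 -c "
from h import *
g=st(); H=np.array([.5832,.0886,.2979])-np.r_[bar(1.75)[0]*EX,bar(1.75)[1]]; print(H,lidth(g,H))"
```

```text
time_s: 16.4
tcp_pos: [0.566, 0.023, 0.2808]
ee_rot: [[-0.972, 0.233, -0.009], [0.233, 0.973, 0.003], [0.01, 0.0, -1.0]]
wrist_force: [1.9, 0.3, -5.1]
gripper_width: 0.092
16.4 grasp [0.5661 0.0229 0.2995] F [ 1.9  0.3 -5.1] w 0.092 zax [-0.009  0.003 -1.   ] yaxis [0.233 0.973 0.   ]
[0.57289042 0.04725052 0.08508803] (np.float64(1.4351120433395965), np.float64(0.21587719032555683))
```

```bash
python3 -m inch '[{"jaw":240,"x":-0.06,"y":-0.26,"z":-0.04,"ax":0,"ay":0,"az":0},{"jaw":240,"x":-0.05,"y":-0.2,"z":-0.05,"ax":0,"ay":0,"az":0},{"jaw":240,"x":-0.04,"y":-0.16,"z":-0.05,"ax":0,"ay":0,"az":0}]'
python3 -c "
from h import *
g=st(); H=np.array([.5832,.0886,.2979])-np.r_[bar(1.75)[0]*EX,bar(1.75)[1]]; print(H,lidth(g,H))
import cv2
for n,k in(('side',(220,80)),):
  i=capture(n)[k[1]:k[1]+200,k[0]:k[0]+200,::-1]; cv2.imwrite(f'pics/{n}12.png',cv2.resize(i,None,fx=3,fy=3))
"
```

```text
time_s: 16.77
tcp_pos: [0.5553, -0.0177, 0.2706]
ee_rot: [[-0.972, 0.235, -0.012], [0.235, 0.972, 0.004], [0.012, 0.001, -1.0]]
wrist_force: [1.3, 1.3, -4.8]
gripper_width: 0.09
16.775 grasp [ 0.5555 -0.0178  0.2893] F [ 1.3  1.3 -4.8] w 0.09 zax [-0.012  0.004 -1.   ] yaxis [0.235 0.972 0.001]
[0.57289042 0.04725052 0.08508803] (np.float64(1.2339751411141953), np.float64(0.2149720925877604))
```

View pics/side12.png

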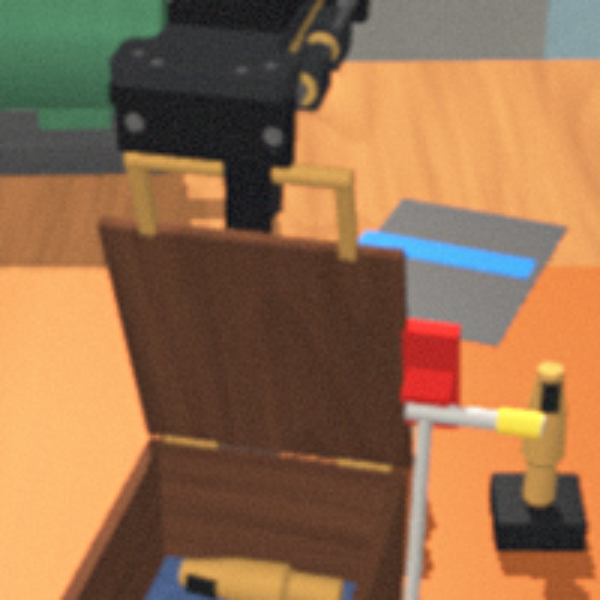

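```bash
python3 -m inch '[{"jaw":240,"x":-0.03,"y":-0.11,"z":-0.04,"ax":0,"ay":0,"az":0},{"jaw":240,"x":-0.03,"y":-0.1,"z":-0.04,"ax":0,"ay":0,"az":0}]'
python3 -m inch '[{"jaw":240,"x":-0.02,"y":-0.08,"z":-0.04,"ax":0,"ay":0,"az":0}]'
python3 -c "
from h import *
g=st(); H=np.array([.5832,.0886,.2979])-np.r_[bar(1.75)[0]*EX,bar(1.75)[1]]; print(H,lidth(g,H))
import cv2
for n,k in(('side',(300,130)),):
  i=capture(n)[k[1]:k[1]+150,k[0]:k[0]+150,::-1]; cv2.imwrite(f'pics/{n}13.png',cv2.resize(i,None,fx=4,fy=4))
"
```

```text
time_s: 17.08
tcp_pos: [0.5518, -0.0313, 0.2652]
ee_rot: [[-0.972, 0.235, -0.011], [0.235, 0.972, 0.004], [0.012, 0.001, -1.0]]
wrist_force: [1.9, 3.0, -6.0]
gripper_width: 0.091
time_s: 17.2
tcp_pos: [0.5505, -0.0363, 0.2628]
ee_rot: [[-0.972, 0.234, -0.011], [0.234, 0.972, 0.003], [0.012, 0.001, -1.0]]
wrist_force: [-0.7, 1.4, -2.5]
gripper_width: 0.087
17.2 grasp [ 0.5507 -0.0364  0.2815] F [-0.7  1.4 -2.5] w 0.087 zax [-0.011  0.003 -1.   ] yaxis [0.234 0.972 0.001]
[0.57289042 0.04725052 0.08508803] (np.float64(1.1373998188523649), np.float64(0.21458925230039572))
```

View pics/side13.png

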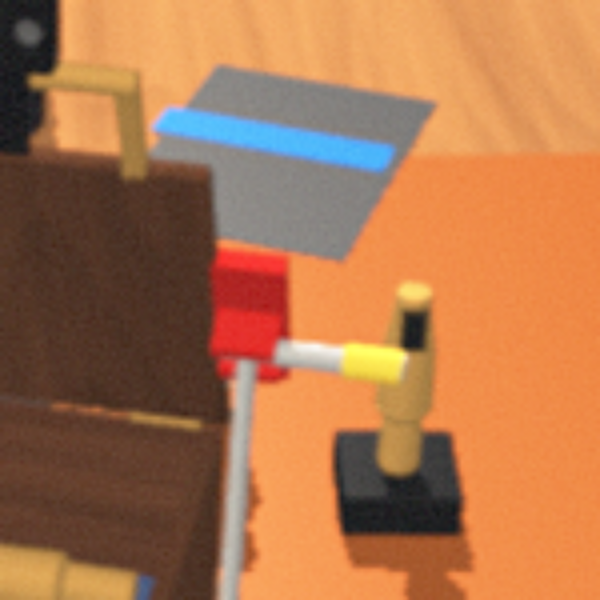

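```bash
for i in 1; do :; done; python3 -m inch '[{"jaw":240,"x":-0.02,"y":-0.06,"z":-0.04,"ax":0,"ay":0,"az":0}]';python3 -m inch '[{"jaw":240,"x":-0.02,"y":-0.06,"z":-0.04,"ax":0,"ay":0,"az":0}]'
python3 -m inch '[{"jaw":240,"x":-0.02,"y":-0.06,"z":-0.04,"ax":0,"ay":0,"az":0}]'
python3 -c "
from h import *
g=st(); H=np.array([.5832,.0886,.2979])-np.r_[bar(1.75)[0]*EX,bar(1.75)[1]]; print(H,lidth(g,H))
import cv2
for n,k in(('side',(300,130)),):
  i=capture(n)[k[1]:k[1]+150,k[0]:k[0]+150,::-1]; cv2.imwrite(f'pics/{n}14.png',cv2.resize(i,None,fx=4,fy=4))
"
```

```text
time_s: 17.38
tcp_pos: [0.5493, -0.0406, 0.2607]
ee_rot: [[-0.972, 0.234, -0.011], [0.234, 0.972, 0.003], [0.011, 0.0, -1.0]]
wrist_force: [0.8, 0.6, -1.3]
gripper_width: 0.087
time_s: 17.5
tcp_pos: [0.5484, -0.0445, 0.2587]
ee_rot: [[-0.972, 0.234, -0.01], [0.234, 0.972, 0.002], [0.01, -0.0, -1.0]]
wrist_force: [1.8, 1.9, -3.2]
gripper_width: 0.085
time_s: 17.62
tcp_pos: [0.5473, -0.0484, 0.2565]
ee_rot: [[-0.972, 0.234, -0.009], [0.234, 0.972, 0.002], [0.009, 0.0, -1.0]]
wrist_force: [0.8, 1.0, -2.4]
gripper_width: 0.09
17.625 grasp [ 0.5475 -0.0485  0.2752] F [ 0.8  1.  -2.4] w 0.09 zax [-0.009  0.002 -1.   ] yaxis [0.234 0.972 0.   ]
[0.57289042 0.04725052 0.08508803] (np.float64(1.0722651495150848), np.float64(0.21436315972049313))
```

View pics/side14.png

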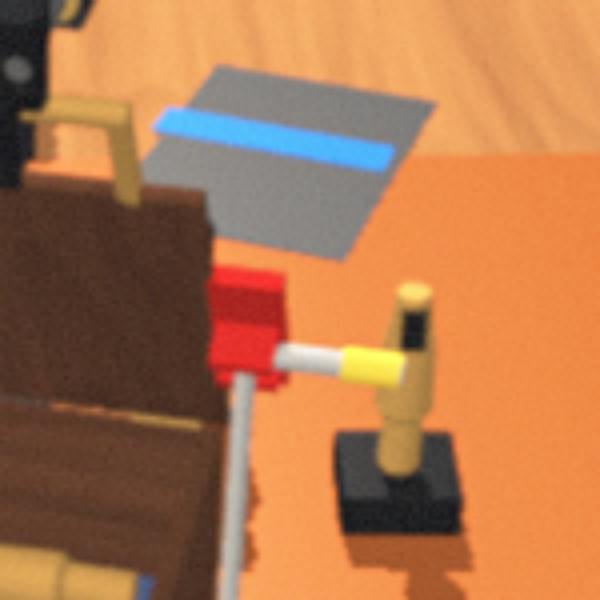

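```bash
for i in 1; do :; done; python3 -m inch '[{"jaw":240,"x":-0.02,"y":-0.06,"z":-0.04,"ax":0,"ay":0,"az":0}]';python3 -m inch '[{"jaw":240,"x":-0.01,"y":-0.05,"z":-0.03,"ax":0,"ay":0,"az":0}]'
python3 -c "
from h import *
g=st(); H=np.array([.5832,.0886,.2979])-np.r_[bar(1.75)[0]*EX,bar(1.75)[1]]; print(H,lidth(g,H))
import cv2
for n,k in(('side',(300,130)),):
  i=capture(n)[k[1]:k[1]+150,k[0]:k[0]+150,::-1]; cv2.imwrite(f'pics/{n}15.png',cv2.resize(i,None,fx=4,fy=4))
"
```

```text
time_s: 17.8
tcp_pos: [0.5463, -0.0526, 0.2541]
ee_rot: [[-0.972, 0.234, -0.008], [0.234, 0.972, 0.002], [0.008, -0.0, -1.0]]
wrist_force: [0.5, 1.1, -1.6]
gripper_width: 0.09
time_s: 17.92
tcp_pos: [0.5455, -0.0554, 0.2525]
ee_rot: [[-0.972, 0.234, -0.008], [0.234, 0.972, 0.003], [0.008, 0.001, -1.0]]
wrist_force: [-1.0, 6.4, 3.4]
gripper_width: 0.087
17.925 grasp [ 0.5457 -0.0554  0.2712] F [-1.   6.4  3.4] w 0.087 zax [-0.008  0.003 -1.   ] yaxis [0.234 0.972 0.001]
[0.57289042 0.04725052 0.08508803] (np.float64(1.0337998875834862), np.float64(0.21429770807091397))
```

View pics/side15.png

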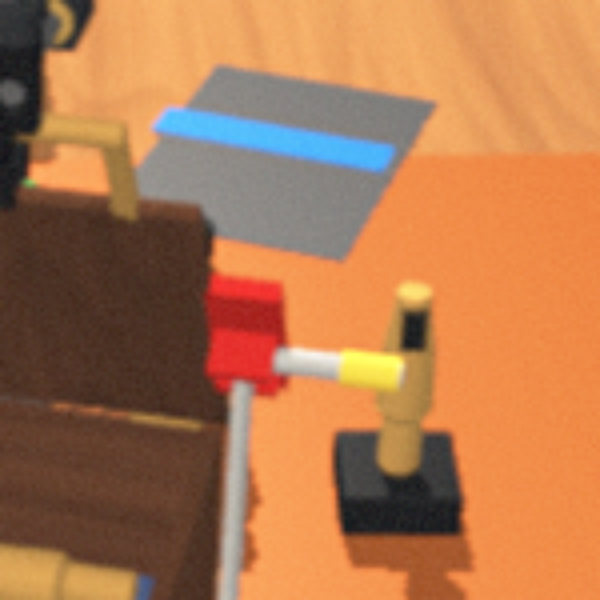

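```bash
python3 -m inch '[{"jaw":240,"x":-0.01,"y":-0.03,"z":-0.02,"ax":0,"ay":0,"az":0}]';python3 -m inch '[{"jaw":240,"x":-0.01,"y":-0.03,"z":-0.02,"ax":0,"ay":0,"az":0}]'
python3 -c "
from h import *
g=st(); H=np.array([.5832,.0886,.2979])-np.r_[bar(1.75)[0]*EX,bar(1.75)[1]]; print(lidth(g,H))"
```

```text
time_s: 18.1
tcp_pos: [0.5454, -0.0559, 0.2522]
ee_rot: [[-0.972, 0.233, -0.006], [0.233, 0.972, 0.005], [0.007, 0.004, -1.0]]
wrist_force: [-1.4, 8.2, 4.5]
gripper_width: 0.087
time_s: 18.23
tcp_pos: [0.5454, -0.0561, 0.2521]
ee_rot: [[-0.973, 0.233, -0.003], [0.233, 0.973, 0.008], [0.005, 0.007, -1.0]]
wrist_force: [-1.6, 10.1, 4.8]
gripper_width: 0.089
18.225 grasp [ 0.5455 -0.0562  0.2708] F [-1.6 10.1  4.8] w 0.089 zax [-0.003  0.008 -1.   ] yaxis [0.233 0.973 0.007]
(np.float64(1.0295708284138987), np.float64(0.21433789597801453))
```

```bash
python3 -m inch '[{"jaw":130,"x":0,"y":0,"z":0,"ax":0,"ay":0,"az":0},{"jaw":130,"x":0,"y":0,"z":0,"ax":0,"ay":0,"az":0},{"jaw":130,"x":0,"y":0,"z":0,"ax":0,"ay":0,"az":0},{"jaw":130,"x":0,"y":0,"z":0,"ax":0,"ay":0,"az":0}]'
python3 -c "
from h import *
g=st()
import cv2
for n,k in(('side',(220,80)),):
  i=capture(n)[k[1]:k[1]+200,k[0]:k[0]+220,::-1]; cv2.imwrite(f'pics/{n}16.png',cv2.resize(i,None,fx=3,fy=3))
"
```

```text
time_s: 18.73
tcp_pos: [0.5455, -0.0569, 0.2534]
ee_rot: [[-0.973, 0.231, -0.002], [0.231, 0.973, 0.006], [0.003, 0.005, -1.0]]
wrist_force: [-0.4, 0.2, -0.8]
gripper_width: 0.439
18.725 grasp [ 0.5456 -0.057   0.2721] F [-0.4  0.2 -0.8] w 0.439 zax [-0.002  0.006 -1.   ] yaxis [0.231 0.973 0.005]
```

View pics/side16.png

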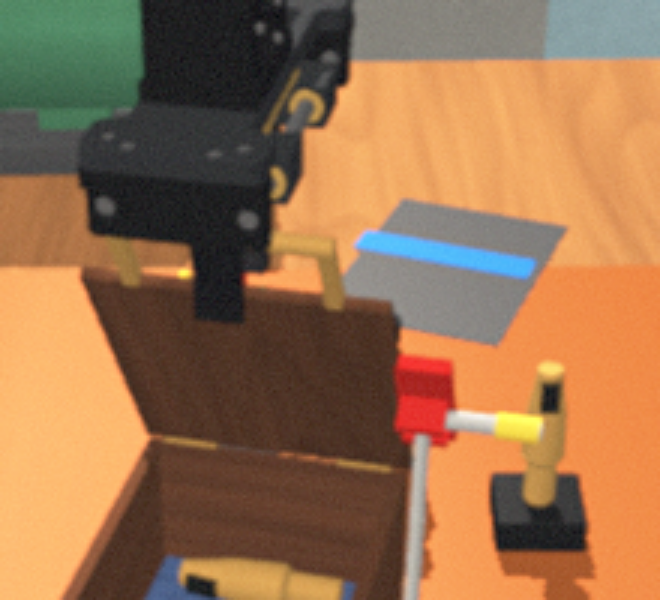

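Lid rests on the rod with zero tool force. Withdraw straight up.

```bash
python3 -m inch '[{"jaw":130,"x":0,"y":0,"z":0.3,"ax":0,"ay":0,"az":0},{"jaw":130,"x":0,"y":0,"z":0.7,"ax":0,"ay":0,"az":0},{"jaw":130,"x":0,"y":0,"z":0.8,"ax":0,"ay":0,"az":0},{"jaw":130,"x":-0.2,"y":-0.6,"z":0.3,"ax":0,"ay":0,"az":0},{"jaw":130,"x":-0.2,"y":-0.8,"z":0,"ax":0,"ay":0,"az":0},{"jaw":130,"x":-0.2,"y":-0.8,"z":0,"ax":0,"ay":0,"az":0},{"jaw":130,"x":-0.2,"y":-0.8,"z":0,"ax":0,"ay":0,"az":0},{"jaw":130,"x":-0.2,"y":-0.8,"z":0,"ax":0,"ay":0,"az":0},{"jaw":130,"x":-0.2,"y":-0.8,"z":0,"ax":0,"ay":0,"az":0},{"jaw":130,"x":0,"y":0,"z":0,"ax":0,"ay":0,"az":0}]'
python3 -c "
from h import *
g=st()
import cv2
for n in('side','top'):
  cv2.imwrite(f'pics/{n}17.png',capture(n)[:,:,::-1])
"
```

```text
time_s: 20.02
tcp_pos: [0.4687, -0.3427, 0.3815]
ee_rot: [[-0.973, 0.23, -0.007], [0.23, 0.973, 0.002], [0.007, 0.0, -1.0]]
wrist_force: [0.4, 0.3, -0.6]
gripper_width: 0.491
20.025 grasp [ 0.4688 -0.3428  0.4002] F [ 0.4  0.3 -0.6] w 0.491 zax [-0.007  0.002 -1.   ] yaxis [0.23  0.973 0.   ]
```

View pics/side17.png

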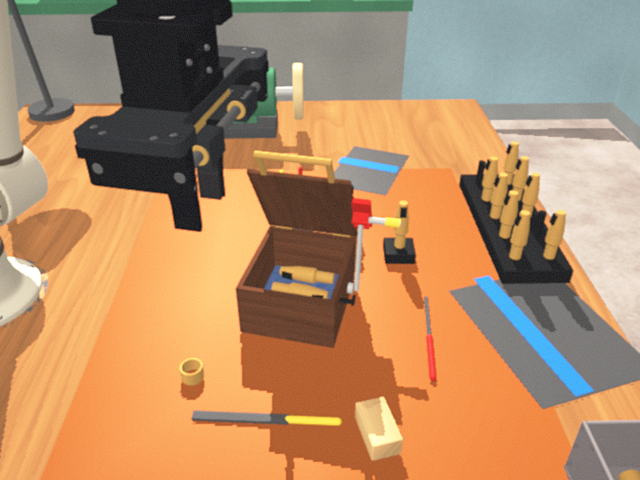

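View pics/top17.png

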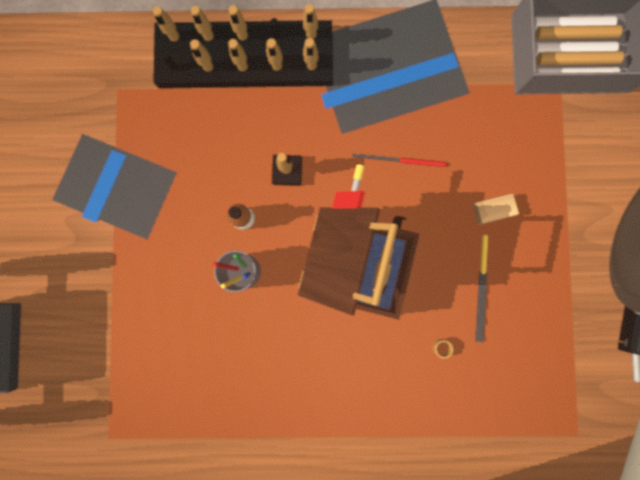

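```bash
python3 -c "
from h import *
a,b=tri((391,227),(330,161)),tri((376,302),(258,154)); m=(a[0]+b[0])/2; print(a,b,m)
print(lidth(m,np.array([.5695,.048,.0885])))
finish_job()"
```

```text
(array([ 0.58979493, -0.06075946,  0.27799398]), np.float64(0.0022226140540235577)) (array([ 0.49164534, -0.03918951,  0.27881725]), np.float64(0.0014967499919239392)) [ 0.54072013 -0.04997449  0.27840562]
(np.float64(1.0593639159295882), np.float64(0.21557734474727552))
the job is handed in; nothing more can be done
```

The mouthpiece case is propped open and the job is handed in, at about 20 s of the 72 s allowed.

- **Lid back:** I gripped the handle bar and swung the lid back until it reached its stop. The tool force showed the stop at about 15 N. I then let go, and the lid stayed leaning back.
- **Rod up:** With the jaws shut, I pushed the yellow end of the pin along its arc, past upright. When I backed away, the pictures showed the rod leaning on its stop.
- **Lid forward:** I gripped the bar again and lowered the lid in small steps until it stopped firmly, with the wrist reading about 11 N. I opened the jaws and withdrew.

**Last checks:**
- The lid angle measured from the two cameras after release was 1.06 rad, against the 1.05 expected.
- The pin shows between the red cheeks, and the wrist force was near zero once I let go.
- In the final pictures, the tools and pots appear where they started. I compared them by eye only.

**Disagreements:** The two views disagreed by about 3–6 mm in position and height at the start. The angle worked out from the arm's position read about 1.03 rad at contact, slightly below the camera value.

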